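# Shut the dosing head with the sprung key

### The job

Shut the round dosing head: take the blue key from its stand, reach its sprung pin through the brush-covered slot, feel along the hidden shutter disc underneath until the pin drops into the one drive hole, and carry the disc from the green dot towards the red dot until it comes gently to its stop, without forcing it. Then stand the key back upright in its stand, pushed fully home so that its collar rests on the stand, and let go of it. Do not shift the steel cup or the mill.

Things in the scene. Friction and masses are not known exactly. Their poses are not given: they have to be found in the camera images.
- doser: Dosing head: round steel housing fixed to the table, 170 mm across, 60 mm high, central boss 34 mm across, 6 mm high. Origin on its axis at table height, z up. A 13 mm wide arc slot in its 8 mm thick top runs on a 59.5 mm radius from 110 deg (green dot beside it) counter-clockwise to 245 deg (red dot), from the body's x axis. Black bristles cover the slot; they yield without force.
- slot_start (a point): Centre line of the slot at its green end, on the top face (60 mm above the table). Keep the pin's centre at least 7 mm (0.12 rad) inside the slot's ends.
- slot_mid (a point): Upper face of the flat hidden shutter disc (48 mm above the table) under the middle of the slot. The 8 mm thick disc fills the space under the whole slot but for one drive hole, 13 mm along the slot and as broad as it, 10 mm free below. The hole is not seen or measured: it starts 0.25 to 1.3 rad along the slot from the green end, and turns 0.8 rad from there towards red.
- slot_end (a point): Centre line of the slot at its red end, on the top face, 60 mm above the table.
- shutter (a joint): Turn of the hidden disc in rad from where it was found, counter-clockwise from above (green to red): 0 open at the start, 0.8 shut, against a firm stop (press it with no more than 25 N). It does not tell where the hole lies. Turning the disc takes about 6 N at the slot; it stays where left, and the sprung pin's friction on its face does not turn it.
- key: Key, 0.13 kg, upright in its stand: blue handle 24 mm (x) by 44 mm (y), 10 to 52 mm above the origin; under it a neck 19 mm and a steel collar 34 mm across, 6 mm thick. Origin: centre of the collar's underside, z up. Below it a round-ended pin, 8 mm thick, 45 mm long, springs up to 12 mm into the handle: 1.5 N to start, 3 N at 6 mm, 4.5 N at 12 mm. Grip across the 24 mm.
- key_tip (a point): End of the key's pin as it stands when not pushed in (fixed to the handle, 45 mm below the key's origin; does not follow the spring).
- key_stand: White plastic key stand, fixed, 50 x 50 mm (grey foot 56 x 56 mm), 63 mm high, origin at the centre of its underside. A round hole, 17 mm across and 52 mm deep, in the centre of its top takes the pin; the collar rests on the top.
- stand_top (a point): Centre of the hole's mouth on the top of the stand; the key's origin is here when it is home.
- cup: Steel cup, 60 mm across, 72 mm high; origin under its centre. Bystander.
- mill: Small mill, 44 mm across, 90 mm high; origin under its centre. Bystander.

How it is judged:
By the outcome, as a careful person would: the job done as asked, in the order asked, and still so for the second after the job is handed in, with the robot touching nothing.
It also fails if it takes over 72 s, if anything falls off the work surface, if the arm or the gripper's body presses on something with over 40 N, if the wrist force passes 120 N, or if a joint passes its speed limit or range.

### The arm

A 7-joint arm with a two-finger parallel gripper is mounted at the origin on the work surface; the furniture and walls round the work are solid. World frame = base frame: x ahead of the robot, y to its left, z up, the work surface at z = 0. Lengths are in mm, angles in rad, forces in N, time in s.
With the tool pointing down it reaches from about 400 to 850 mm from the base axis. Payload 6.9 kg.
Tool frame: the origin (TCP) lies at the very end of the fingers, on their centre line; the grasp point (between the pads) lies 19 mm behind it (env.grasp_offset is the z of the grasp point in the tool frame, in mm); z points along the fingers, y is the line along which they close (so a half turn about z gives the same grasp; the last joint's range is limited). The gripper opens to 85 mm and grips with 20 to 120 N. Pads are 22 mm wide; open, the fingers measure 114 mm over their backs; the gripper's body (76 mm by 85 mm) begins 54 mm behind the grasp point. The pads swing forward as they close: fully open they stand 13 mm farther back than shut.
Start: joints at [1.44, 0.507, -0.238, 1.5, 0.126, 1.149, -0.155], TCP at [145.984, -607.701, 231.275] pointing down, gripper open.
Joint ranges: [-3.08, 3.08], [-0.24, 2.05], [-1.43, 1.35], [0, 2.5], [-1.52, 4.66], [0.17, 1.96], [-2.89, 2.89]. Speed limits (rad/s): [2.39, 2.39, 3.14, 3.14, 3.14, 3.14, 3.14].

### API

Orientations are given as a rotation vector (axis times angle).
In Python, from cell import status, snapshot, camera_params, job, env gives the robot as it stands.
- The arm moves only by the shell command python3 -m creep 'ROWS' [OPENING] [FORCE]. ROWS is JSON, a list that holds one entry, the list of rows, each a list of 4 numbers: the shift along the world's x, y, z in m, then the turn about the world's z in degrees. In form: [[[tx, ty, tz, roll], ...]]. A call has 1 to 12 rows; each row is the pose to reach, as a shift and turn from the pose commanded when the call began; what a row does not reach only later rows make up. A row lasts 1/10 s, in which the tool goes at most 50 mm and 8.59 degrees, less where a joint would pass 70% of its speed; a pose out of reach is approached as far as the arm can. A call with a gripper value outside its range is refused whole. OPENING is the opening, from 0 (shut) to 1 (fully open), set as the call begins (- or left out, the last holds). The fingers move at their own pace and stop on an object; FORCE is the grip in N (left out, the last holds). Time passes only in rows, so rows that repeat a pose let the fingers close. It gives the time, the measured TCP pose, the force, the opening and the grip force at its end, in the units of the state.
- status.sense(): the state, without advancing time (a new reading comes with each control period).
- snapshot(name): name is "scene" or "top" or "wrist"; returns the picture (384x512x3 uint8, blue, green, red); there is no depth.
- camera_params(name): a dict with "vertical_fov" (degrees; the focal length in pixels is half the picture's height over the tangent of half this angle, whatever the lens; pixels are square), "cx", "cy" (the principal point, pixels), "rvec" (rotation vector, rad) and "tvec" (3), from world to camera coordinates, as OpenCV has them; the wrist camera has in their place "hand_eye" (4x4, takes a point from camera to tool coordinates, whose origin is the TCP and whose axes are the flange's). Camera axes: x right, y down, z forward; pixel columns grow to the right and rows downward; lengths in mm; the calibration is good to about 2 mm. The wrist camera is an equidistant fisheye: a pixel r from the principal point sees the ray r / f radians off the axis. A picture is of the moment at which its call begins: read the wrist's pose just before it. camera_params takes no time and is no camera call.
- job.close_job(): hands the job in; it is judged then, once.
The state is a dict: "time": time; "joints": joint angles; "qvel": joint speeds; "joint_efforts": joint torques, N m; "ee_pos": TCP position; "tool_rot": TCP orientation; "contact_force": force on the tool from outside, world axes, zero at the start; "ft_torque": the same for the moment, N m; "width": finger opening in mm; "finger_force": force on a finger pad.
Only numpy, scipy, OpenCV 4.12 (cv2) and the standard library are available. Lean on these libraries where they do the work, as an engineer would, in place of code of your own. Each camera call takes 0.05 s, during which the arm holds its last target. There are 200 camera calls.

## Working session

There is one attempt and no reset: what is moved stays moved. The work goes in short steps, Python scripts to look and compute and a shell command to move; the robot and the scene stay as the last step left them, time stands still between calls to the robot, and variables do not carry over. Pictures are saved under pics/ and viewed, at most 12 in all, crops included, and the job is handed in when it is done.

```bash
ls; mkdir -p pics
python3 - <<'E'
from cell import status, snapshot, camera_params, job, env
import cv2
s=status.sense();print(s)
for n in("scene","top"):
    cv2.imwrite(f"pics/{n}0.png",snapshot(n));print(n,camera_params(n))
print(camera_params("wrist"),env.grasp_offset)
E
```

```text
pics
{'time': 0.0, 'joints': array([ 1.44054432,  0.5082957 , -0.23752708,  1.50115511,  0.12570371,
        1.14887533, -0.15478778]), 'qvel': array([-0.00014507,  0.00188631, -0.0009347 , -0.00072444,  0.00338938,
       -0.00063919,  0.00086942]), 'joint_efforts': array([ 8.36893810e-05, -6.20590281e+01, -2.18622990e+00, -2.49645281e+01,
        1.27883605e-02,  1.22892269e-02, -3.50428721e-06]), 'ee_pos': array([ 145.79093076, -607.23858067,  230.44822492]), 'tool_rot': array([-3.11807084e+00, -3.69313825e-01,  3.82438788e-04]), 'contact_force': array([ 0.10789334,  0.35856374, -0.6262917 ]), 'ft_torque': array([-0.05558897,  0.03287737, -0.01082354]), 'finger_force': 0.0, 'width': 85.70378999253465}
scene {'vertical_fov': 55.45791765447983, 'cx': 261.85187236757, 'cy': 192.48553187254478, 'rvec': array([ 0.65832185, -2.69809008,  1.06590563]), 'tvec': array([274.48738264, 337.65706039, 649.06015232])}
top {'vertical_fov': 47.85409017030699, 'cx': 253.53432888324923, 'cy': 187.51283940943162, 'rvec': array([ 2.20343056, -2.17639392,  0.05919949]), 'tvec': array([-209.90977599,  406.79711957, 1035.13695243])}
{'vertical_fov': 65.70646984690485, 'cx': 255.57531927871415, 'cy': 191.57384388172156, 'hand_eye': array([[-1.46339061e-04, -9.64580317e-01, -2.63789292e-01,
         6.62304200e+01],
       [ 9.99999988e-01, -1.26173400e-04, -9.33877212e-05,
         5.91928604e-01],
       [ 5.67967658e-05, -2.63789303e-01,  9.64580324e-01,
        -1.42692701e+02],
       [ 0.00000000e+00,  0.00000000e+00,  0.00000000e+00,
         1.00000000e+00]])} -18.700000000000003
```

View pics/top0.png

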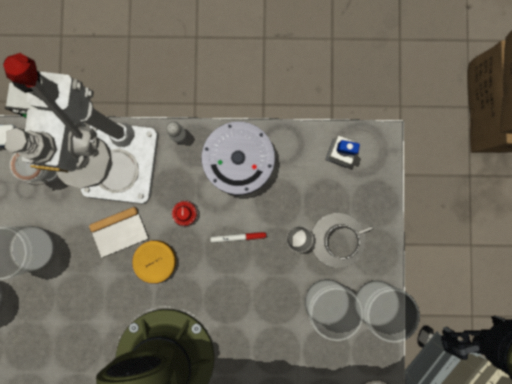

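View pics/scene0.png

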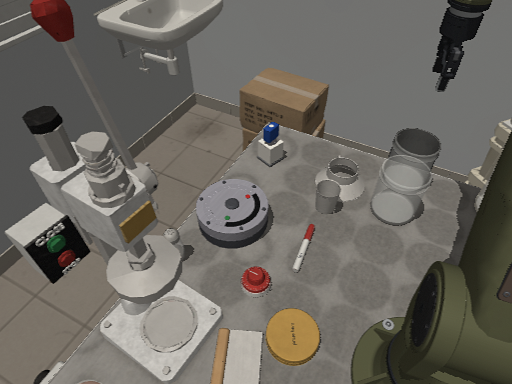

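The top view shows the doser at about (238,158), with its green dot at (220,161) and red dot at (255,167), and the key and stand at about (345,150). I'll enlarge these areas and segment the colours.

```bash
cat > h.py <<'E'
import numpy as np,cv2
from scipy.spatial.transform import Rotation as R
from cell import status, snapshot, camera_params
def K(c): f=192/np.tan(np.radians(c['vertical_fov']/2)); return np.array([[f,0,c['cx']],[0,f,c['cy']],[0,0,1]])
def proj(n,P):
    c=camera_params(n); return cv2.projectPoints(np.float64(P).reshape(-1,3),c['rvec'],c['tvec'],K(c),None)[0][:,0]
def ray(n,uv,z):
    c=camera_params(n); Rm=R.from_rotvec(c['rvec']).as_matrix(); o=-Rm.T@c['tvec']
    d=Rm.T@np.linalg.inv(K(c))@[*uv,1]; return o+d*(z-o[2])/d[2]
def wproj(P,pos,rv):
    c=camera_params('wrist'); H=c['hand_eye']; f=192/np.tan(np.radians(c['vertical_fov']/2))
    T=R.from_rotvec(rv).inv().apply(np.float64(P).reshape(-1,3)-pos); Q=(T-H[:3,3])@H[:3,:3]
    r=np.linalg.norm(Q[:,:2],axis=1); th=np.arctan2(r,Q[:,2]); return np.c_[c['cx'],c['cy']]+Q[:,:2]/r[:,None]*(f*th)[:,None]
def blobs(im,lo,hi,box):
    x0,y0,x1,y1=box; m=cv2.inRange(cv2.cvtColor(im,cv2.COLOR_BGR2HSV),lo,hi)[y0:y1,x0:x1]
    n,l,s,c=cv2.connectedComponentsWithStats(m); return [(c[i]+[x0,y0],s[i]) for i in range(1,n) if s[i][4]>3]
E
python3 - <<'E'
from h import *
t=cv2.imread('pics/top0.png');s=cv2.imread('pics/scene0.png')
print('g',blobs(t,(40,80,40),(90,255,255),(195,115,285,205)))
print('r',blobs(t,(0,120,80),(8,255,255),(195,115,285,205)))
print('b',blobs(t,(100,120,40),(130,255,255),(310,125,370,170)))
print('sg',blobs(s,(40,80,40),(90,255,255),(190,170,280,250)))
print('sr',blobs(s,(0,120,80),(8,255,255),(190,170,280,250)))
a=[cv2.resize(im[y:y+60,x:x+66],(396,300) if 0 else None,fx=6,fy=6,interpolation=cv2.INTER_CUBIC) for im,x,y in((t,312,120),(s,240,112))]
cv2.imwrite('pics/c.png',np.hstack(a))
print(ray('top',(238,158),60),ray('top',(343,152),63),ray('top',(348,147),115))
E
```

```text
g [(array([219.61538462, 161.61538462]), array([23, 45,  4,  4, 13], dtype=int32))]
r [(array([253.71428571, 166.5       ]), array([57, 50,  4,  4, 14], dtype=int32))]
b [(array([347.85492228, 147.59585492]), array([ 28,  16,  21,  14, 193], dtype=int32))]
sg [(array([227. , 217.5]), array([35, 46,  5,  4, 16], dtype=int32))]
sr [(array([247.5, 196. ]), array([56, 25,  4,  3, 12], dtype=int32))]
[ 474.54609203 -168.26405029   60.        ] [ 491.00012875 -410.59417738   63.        ] [ 494.6923052  -410.99703852  115.        ]
```

View pics/c.png

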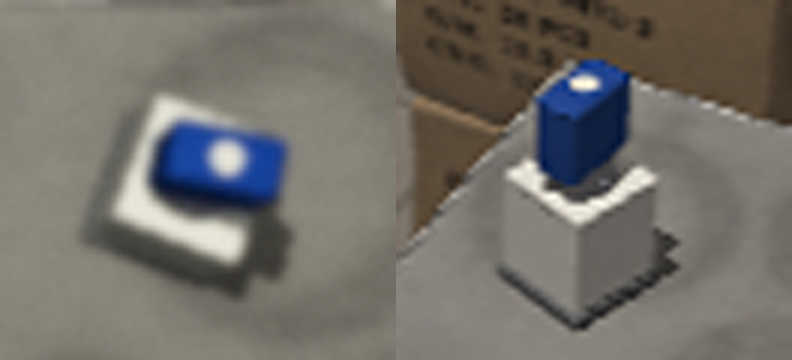

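The key handle's long axis is close to the image's horizontal, and its yaw differs from the stand's. I'll fit model silhouettes in both views.

```bash
cat >> h.py <<'E'
from scipy.optimize import minimize
def box(x,y,yaw,lx,ly,z0,z1):
    c,s=np.cos(yaw),np.sin(yaw); P=[(a*lx/2,b*ly/2,z) for a in(-1,1) for b in(-1,1) for z in(z0,z1)]
    return np.array([(x+c*a-s*b,y+s*a+c*b,z) for a,b,z in P])
def fill(uv,sh,S=8):
    m=np.zeros((sh[0],sh[1]),np.float32)
    big=np.zeros((sh[0]*S,sh[1]*S),np.uint8); h=cv2.convexHull(np.float32((uv+0.5)*S-0.5)); cv2.fillConvexPoly(big,np.int32(np.round(h)),255)
    return cv2.resize(big,(sh[1],sh[0]),interpolation=cv2.INTER_AREA)/255.
def bluemask(im,b):
    x0,y0,x1,y1=b; c=im[y0:y1,x0:x1].astype(float); return np.clip(((c[...,0]-c[...,2])-10)/60,0,1)
def fitkey(views,x0,z0=73,z1=115):
    # views: (projection, image, box)
    ms=[bluemask(i,b) for _,i,b in views]
    def cost(p):
        return sum(np.sum((fill(pr(box(p[0],p[1],p[2],24,44,z0,z1))-np.array(b[:2]),m.shape)-m)**2)/m.sum() for (pr,_,b),m in zip(views,ms))
    best=None
    for y in (-.4,-.2,0,.2):
        r=minimize(cost,[*x0,y],method='Nelder-Mead',options=dict(initial_simplex=[[*x0,y],[x0[0]+5,x0[1],y],[x0[0],x0[1]+5,y],[*x0,y+.15]]))
        if best is None or r.fun<best.fun: best=r
    return best.x,best.fun
E
python3 - <<'E'
from h import *
t=cv2.imread('pics/top0.png');s=cv2.imread('pics/scene0.png')
vt=(lambda P:proj('top',P),t,(320,130,370,172)); vs=(lambda P:proj('scene',P),s,(255,115,290,150))
for v in([vt],[vs],[vt,vs]): print(fitkey(v,(491,-411)))
g=ray('top',(219.6,161.6),60)[:2];r=ray('top',(253.7,166.5),60)[:2];print(g,r,ray('scene',(227,217.5),60),ray('scene',(247.5,196),60))
E
```

```text
(array([ 4.98032063e+02, -4.14635246e+02, -7.18219904e-02]), np.float64(0.35715764539798267))
(array([ 4.97473147e+02, -4.17089389e+02,  4.53441394e-02]), np.float64(0.26347667000416763))
(array([ 4.97700919e+02, -4.16834219e+02,  2.02244205e-02]), np.float64(0.6303529669226537))
[ 465.65536079 -125.78837521] [ 455.21345983 -204.86361519] [ 463.86359043 -127.88980511   60.        ] [ 454.56624302 -207.14265153   60.        ]
```

```bash
python3 -m creep '[[[0.03,0.025,0.007,7],[0.063,0.053,0.014,15],[0.096,0.081,0.021,23],[0.129,0.109,0.028,31],[0.162,0.137,0.035,39],[0.195,0.165,0.042,46],[0.228,0.193,0.049,54],[0.261,0.221,0.056,61],[0.294,0.249,0.063,69],[0.334,0.278,0.07,76],[0.334,0.278,0.07,76],[0.334,0.278,0.07,76]]]' 1 40
python3 - <<'E'
from h import *
s=status.sense(); print(s['ee_pos'],s['tool_rot'],s['joints'],abs(s['qvel']).max())
im=snapshot('wrist'); cv2.imwrite('pics/w1.png',im); np.savez('w1.npz',p=s['ee_pos'],r=s['tool_rot'])
print(wproj([[474,-168,60],[498,-416,115]],s['ee_pos'],s['tool_rot']))
E
```

```text
time: 1.3
ee_pos: [480.8, -328.5, 300.9]
tool_rot: [-2.228, -2.214, -0.0]
contact_force: [-1.2, -0.9, -1.2]
width: 85.2
finger_force: 0.0
[ 480.77724527 -328.45723849  300.90364245] [-2.22760236e+00 -2.21419301e+00 -3.91055725e-04] [ 0.96970648  0.44001023 -0.65247315  1.49266792  0.27107226  1.30126394
  0.28476029] 0.04348218484674558
[[249.82341348  40.66674108]
 [270.53792134 242.21876656]]
```

View pics/w1.png

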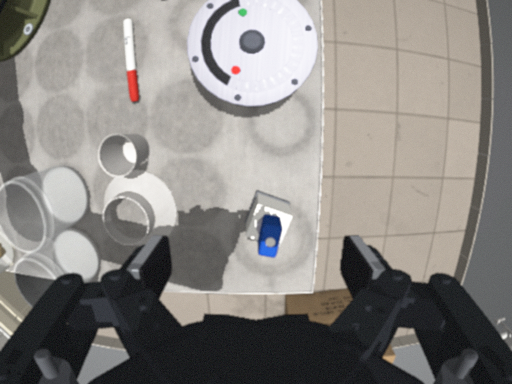

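The wrist view shows the doser boss at (252,42), green dot at (243,12), red dot at (236,70), and the key at (269,235).

```bash
cat >> h.py <<'E'
def wray(uv,z,pos,rv):
    c=camera_params('wrist'); H=c['hand_eye']; f=192/np.tan(np.radians(c['vertical_fov']/2))
    d=np.float64(uv).reshape(-1,2)-[c['cx'],c['cy']]; r=np.linalg.norm(d,axis=1); th=r/f
    D=np.c_[d/r[:,None]*np.sin(th)[:,None],np.cos(th)]@H[:3,:3].T; Rm=R.from_rotvec(rv)
    o=Rm.apply(H[:3,3])+pos; D=Rm.apply(D); return o+D*((z-o[2])/D[:,2])[:,None]
E
python3 - <<'E'
from h import *
t=cv2.imread('pics/top0.png');s=cv2.imread('pics/scene0.png');w=cv2.imread('pics/w1.png');q=np.load('w1.npz');p,r=q['p'],q['r']
vt=(lambda P:proj('top',P),t,(320,130,370,172)); vs=(lambda P:proj('scene',P),s,(255,115,290,150)); vw=(lambda P:wproj(P,p,r),w,(245,200,300,265))
for v in([vw],[vt,vs,vw]): print(fitkey(v,(495,-414)))
def spot(im,lo,hi,b): 
    return max(blobs(im,lo,hi,b),key=lambda x:x[1][4])[0]
for nm,lo,hi in(('g',(40,80,40),(90,255,255)),('r',(0,120,80),(8,255,255))):
    u=spot(w,lo,hi,(190,0,320,105)); print(nm,u,wray(u,60,p,r)[0])
from scipy.optimize import least_squares
def slot(im,b,raypl,c0):
    x0,y0,x1,y1=b; g=cv2.cvtColor(im,cv2.COLOR_BGR2GRAY)[y0:y1,x0:x1]; ys,xs=np.nonzero(g<55)
    P=np.array([raypl(u) for u in np.c_[xs+x0,ys+y0]])[:,:2]
    d=np.linalg.norm(P-c0,axis=1); P=P[(d>48)&(d<72)]; 
    for _ in range(3):
        res=least_squares(lambda c:np.linalg.norm(P-c,axis=1)-59.5,c0); c0=res.x
    a=np.unwrap(np.sort(np.arctan2(*(P-c0).T[::-1])%(2*np.pi))); print(len(P),c0,np.std(res.fun),np.degrees(np.percentile(a,[0,1,50,99,100])))
slot(w,(185,0,325,110),lambda u:wray(u,60,p,r)[0],np.array([473.,-168]))
slot(t,(195,115,285,205),lambda u:ray('top',u,60),np.array([473.,-168]))
slot(s,(190,170,280,250),lambda u:ray('scene',u,60),np.array([473.,-168]))
# boss in wrist
g=cv2.cvtColor(w,cv2.COLOR_BGR2GRAY)[25:60,236:270]; n,l,st,c=cv2.connectedComponentsWithStats((g<90).astype(np.uint8)); i=1+st[1:,4].argmax(); print('boss',c[i]+[236,25],st[i],wray(c[i]+[236,25],66,p,r))
E
```

```text
(array([ 4.96537545e+02, -4.16248627e+02, -7.78172329e-02]), np.float64(0.23076369907625258))
(array([ 4.96732780e+02, -4.14895960e+02, -4.72437912e-02]), np.float64(0.8998542322825195))
g [242.30232558  11.86046512] [ 464.48922699 -127.28006759   60.        ]
r [235.21428571  69.66666667] [ 455.23184854 -206.5453581    60.        ]
11 [ 473.93701367 -168.46107365] 1.248758461437523 [133.94581645 134.69053097 179.00495469 222.00758468 224.7596355 ]
203 [ 476.45306486 -167.33698618] 2.3216171163320194 [108.42769225 109.82553998 175.09160416 236.43408315 237.70821046]
233 [ 475.24484208 -168.06192446] 3.3372300072349907 [106.96618632 108.5670253  166.82174394 237.6432731  238.91662384]
boss [249.17647059  49.07843137] [ 5 20 21  8 51] [[ 473.24350249 -180.72802321   66.        ]]
```

```bash
python3 -m creep '[[[0.004,-0.022,-0.03,-1],[0.008,-0.044,-0.06,-2],[0.012,-0.066,-0.09,-3],[0.016,-0.087,-0.121,-4],[0.016,-0.087,-0.121,-4],[0.016,-0.087,-0.121,-4]]]' 1 40
python3 - <<'E'
from h import *
s=status.sense(); p,r=s['ee_pos'],s['tool_rot']; print(p,r)
w=snapshot('wrist'); cv2.imwrite('pics/w2.png',w); np.savez('w2.npz',p=p,r=r)
u=wproj(box(496.6,-416,-.075,24,44,73,115),p,r); x0,y0=np.int32(u.min(0)-12); x1,y1=np.int32(u.max(0)+12)
k,f=fitkey([(lambda P:wproj(P,p,r),w,(x0,y0,x1,y1))],(496,-416)); print(k,f)
v=w.copy(); cv2.polylines(v,[np.int32(cv2.convexHull(np.float32(wproj(box(*k,24,44,73,115),p,r))))],True,(0,255,255))
cv2.polylines(v,[np.int32(cv2.convexHull(np.float32(wproj(box(k[0],k[1],-.45,50,50,63,63.1),p,r))))],True,(0,255,0))
cv2.imwrite('pics/w2c.png',np.hstack([v]))
w1=cv2.imread('pics/w1.png')[0:110,180:325]; cv2.imwrite('pics/w1c.png',cv2.resize(w1,None,fx=5,fy=5,interpolation=cv2.INTER_CUBIC))
E
```

```text
time: 1.95
ee_pos: [494.3, -417.6, 179.4]
tool_rot: [-2.308, -2.128, 0.001]
contact_force: [-0.2, 0.3, 1.4]
width: 85.6
finger_force: 0.0
[ 494.3326963  -417.59050997  179.39758042] [-2.30802454e+00 -2.12774319e+00  8.36573144e-04]
[ 4.97008972e+02 -4.14624114e+02 -1.83359025e-01] 0.22842402288121058
```

View pics/w2c.png

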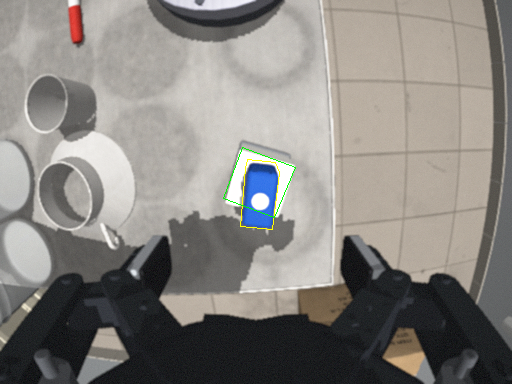

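View pics/w1c.png

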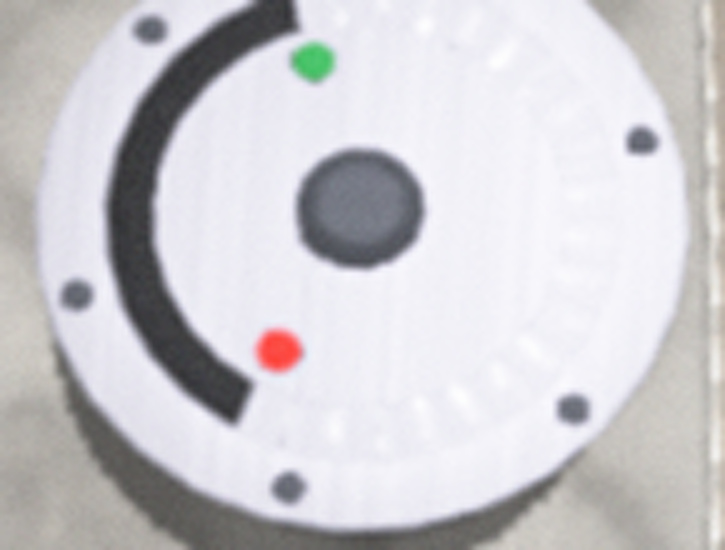

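The overlay fits roughly: the handle is at about (261,195) and its white dot at (260,201). The doser crop shows the slot cleanly as dark pixels. I'll refine the key from the dot and the mask axis, and the doser from the slot pixels.

Run:
```python
from h import *
from scipy.optimize import least_squares
S=[status.sense()]; print(S[0]['ee_pos'])
def white(im,b):
    x0,y0,x1,y1=b; c=im[y0:y1,x0:x1]; blue=((c[...,0].astype(int)-c[...,2])>50).astype(np.uint8)
    h=cv2.findContours(blue,cv2.RETR_CCOMP,cv2.CHAIN_APPROX_NONE); 
    fl=np.zeros_like(blue); 
    for k,hh in enumerate(h[1][0]):
        if hh[3]>=0: cv2.drawContours(fl,h[0],k,1,-1)
    fl[blue>0]=0; ys,xs=np.nonzero(fl); return np.array([xs.mean()+x0,ys.mean()+y0]),len(xs)
t=cv2.imread('pics/top0.png');s=cv2.imread('pics/scene0.png')
for f,b in(('w1',(245,200,300,265)),('w2',(235,150,285,235))):
    q=np.load(f+'.npz'); im=cv2.imread(f'pics/{f}.png'); 
    u,n=white(im,b);print(f,u,n,wray(u,115,q['p'],q['r'])[0])
for n,im,b in(('top',t,(320,130,370,172)),('scene',s,(255,115,290,150))):
    try: u,k=white(im,b);print(n,u,k,ray(n,u,115))
    except Exception as e: print(n,e)
q=np.load('w2.npz'); im=cv2.imread('pics/w2.png')
# shrunk/free-size fit
x0,y0,x1,y1=b=(230,140,290,240); m=bluemask(im,b); 
fl=white(im,b)[0]; cv2.circle(m,tuple(np.int32(np.round(fl-[x0,y0]))),9,1.,-1)
cost=lambda a:np.sum((fill(wproj(box(a[0],a[1],a[2],a[3],a[4],73,115),q['p'],q['r'])-[x0,y0],m.shape)-m)**2)
X0=[496.5,-415.5,-.1,24,44]; rr=minimize(cost,X0,method='Nelder-Mead',options=dict(initial_simplex=[X0]+[[X0[j]+(d if i==j else 0) for j in range(5)] for i,d in enumerate((3,3,.12,-2,-3))],maxiter=600)); print(rr.x,rr.fun,m.sum())
# stand top: white mask -> minAreaRect yaw
# doser
q=np.load('w1.npz'); im=cv2.imread('pics/w1.png'); g=cv2.cvtColor(im,cv2.COLOR_BGR2GRAY)[0:110,180:325]; ys,xs=np.nonzero(g<120)
P=wray(np.c_[xs+180,ys],60,q['p'],q['r'])[:,:2]; c=np.array([475.,-168])
for _ in range(4):
    d=np.linalg.norm(P-c,axis=1); M=P[(d>50)&(d<69)]; M=M[M[:,0]<c[0]-5]; rs=least_squares(lambda c:np.linalg.norm(M-c,axis=1)-59.5,c); c=rs.x
a=np.degrees(np.arctan2(*(M-c).T[::-1])%(2*np.pi)); print('doser',c,np.std(rs.fun),len(M),np.percentile(a,[0,.5,1,99,99.5,100]))
bl=P[np.linalg.norm(P-c,axis=1)<25]; print('boss',bl.mean(0),len(bl))
B=np.c_[xs+180,ys]; B=B[np.linalg.norm(P-c,axis=1)<25]; print(wray(B.mean(0),65,q['p'],q['r']))
```

```text
[ 495.49079213 -416.84572969  180.84437983]
w1 [270.19277108 241.54216867] 83 [ 497.6177369  -415.10859298  115.        ]
w2 [259.72532189 201.03862661] 233 [ 497.13460613 -415.51606569  115.        ]
top [349.5        145.78571429] 28 [ 497.40909531 -414.27877189  115.        ]
scene [271.         125.36363636] 11 [ 496.57939479 -415.63415627  115.        ]
[ 4.96834554e+02 -4.15631697e+02 -1.86102060e-01  2.28652586e+01
  4.04032218e+01] 27.19734909650135 1955.4666666666667
doser [ 476.3117117 -169.0528758] 3.213673072367176 847 [106.29496316 107.60445139 108.5005983  238.206864   238.915283
 239.97348325]
boss [ 475.6615581  -170.07753447] 285
[[ 475.73483692 -171.36424592   65.        ]]
```

```bash
python3 -m creep '[[[0.0014,0.0015,-0.02,-2],[0.0014,0.0015,-0.045,-4],[0.0014,0.0015,-0.07,-4],[0.0014,0.0015,-0.09,-4],[0.0014,0.0015,-0.103,-4],[0.0014,0.0015,-0.103,-4]]]' 1 40 && python3 -m creep '[[[0,0,0,0],[0,0,0,0],[0,0,0,0],[0,0,0,0],[0,0,0,0],[0,0,0,0],[0,0,0,0],[0,0,0,0]]]' 0 30
```

```text
time: 2.6
ee_pos: [497.0, -414.6, 77.1]
tool_rot: [-2.379, -2.051, 0.0]
contact_force: [-0.2, 0.8, 0.2]
width: 85.5
finger_force: 0.0
time: 3.4
ee_pos: [497.7, -415.4, 78.0]
tool_rot: [2.379, 2.05, 0.0]
contact_force: [-0.9, -0.2, 5.9]
width: 24.3
finger_force: 29.2
```

```bash
python3 -m creep '[[[0,0,0,0],[0,0,0.01,0],[0,0,0.03,0],[0,0,0.055,0],[0,0,0.08,0],[0,0,0.08,0],[0,0,0.08,0]]]' 0 100
python3 - <<'E'
from h import *
P=[]
for i in range(6):
    w=snapshot('wrist'); s=status.sense(); P.append(np.r_[s['ee_pos'],s['contact_force']])
P=np.array(P);print(P.mean(0),P.std(0),s['joints'])
cv2.imwrite('pics/w3.png',w)
E
```

```text
time: 4.1
ee_pos: [497.3, -415.2, 157.4]
tool_rot: [2.38, 2.051, -0.0]
contact_force: [0.1, -0.6, -2.3]
width: 23.0
finger_force: 96.5
[ 4.96710248e+02 -4.14911544e+02  1.56079282e+02 -1.12086981e-01
  6.66318905e-02 -1.35300411e+00] [0.14965402 0.04900599 0.21215928 0.50032757 0.19456416 0.30774049] [ 0.97425267  0.64417706 -0.55073143  1.53615485  0.36655524  1.06755409
  0.18606488]
```

View pics/w3.png

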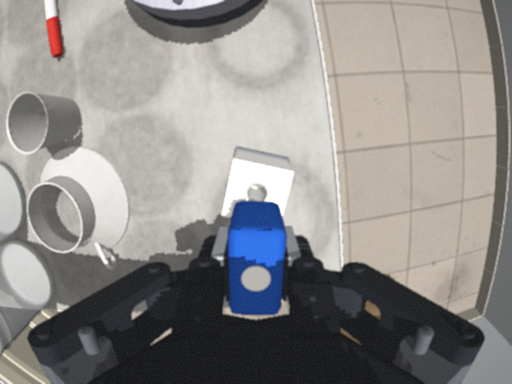

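The key is held upright in the gripper: white dot at (256,279), pin end at about (257,190). I'll check its offset in the hand.

Run:
```python
from h import *
z=np.zeros(3)
print('expected top',wproj([0,0,-38],z,z),'tip',wproj([[0,0,59],[0,0,55]],z,z))
w=cv2.imread('pics/w3.png'); 
g=cv2.inRange(w[262:296,240:274],(180,180,180),(255,255,255)); ys,xs=np.nonzero(g); u=[xs.mean()+240,ys.mean()+262]; print(u,wray(u,-38,z,z))
print(wray([257,192],57,z,z),wray([257,185],59,z,z))
```

```text
expected top [[256.02267398 279.36719347]] tip [[255.87205042 206.20614449]
 [255.8758286  207.97925416]]
[np.float64(256.7083333333333), np.float64(277.4583333333333)] [[  0.93477665   0.27975914 -38.        ]]
[[11.06004067  0.78285641 57.        ]] [[15.58573842  0.78662691 59.        ]]
```

```bash
python3 -m creep '[[[-0.003,0.02,0,-7],[-0.007,0.05,0,-15],[-0.013,0.085,0,-23],[-0.018,0.12,0,-31],[-0.023,0.155,0,-39],[-0.028,0.19,0,-47],[-0.033,0.225,0,-55],[-0.038,0.255,0,-63],[-0.042,0.28,0,-71],[-0.045,0.301,0,-79],[-0.045,0.301,0,-79],[-0.045,0.301,0,-79]]]'
python3 - <<'E'
from h import *
P=[]
for i in range(5):
    w=snapshot('top'); s=status.sense(); P.append(np.r_[s['ee_pos'],s['contact_force']])
P=np.array(P);print(P.mean(0),P.std(0),s['joints'],s['tool_rot'])
cv2.imwrite('pics/t4.png',w); cv2.imwrite('pics/s4.png',snapshot('scene')); cv2.imwrite('pics/w4.png',snapshot('wrist'))
E
```

```text
time: 5.6
ee_pos: [452.5, -114.0, 157.3]
tool_rot: [3.14, 0.074, 0.0]
contact_force: [-0.2, -0.3, -1.7]
width: 23.3
finger_force: 96.7
[ 4.52448168e+02 -1.15080044e+02  1.57146373e+02 -5.51225192e-02
 -1.43918482e-01 -1.68207021e+00] [0.06166687 0.20397031 0.04090877 0.24673503 0.57380167 0.47517273] [ 0.36691229  0.35254608 -0.22976075  2.0094509   0.110861    0.79141634
 -1.45502588] [ 3.14083843e+00  6.75886315e-02 -3.24644422e-04]
```

View pics/w4.png

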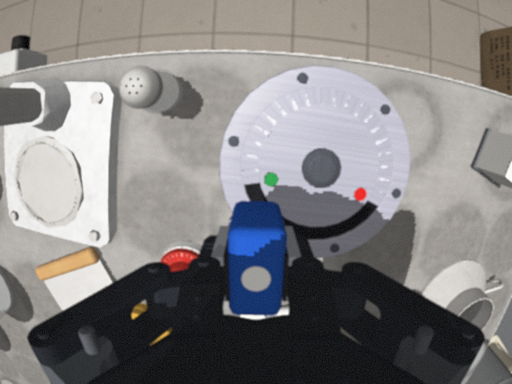

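The key is above the slot's green end. Green dot is at (271,179), red at (360,194), boss at (320,168), mill at (140,88). I'll refine the doser pose from this view.

Run:
```python
from h import *
w=cv2.imread('pics/w4.png'); p=np.array([452.4,-114.6,157.2]); rv=np.array([3.1408,.071,0])
def cen(g,r):
    m=(g+r)/2; d=(r-g)/np.linalg.norm(r-g); L=np.linalg.norm(r-g); n=np.array([-d[1],d[0]])
    h=L/2/np.tan(np.radians(67.5)); c=m+n*h; v=m-c
    print('c',c,'yaw',np.degrees(np.arctan2(v[1],v[0]))%360-177.5,'r',L/2/np.sin(np.radians(67.5)))
G=(40,80,40),(90,255,255); Rd=(0,120,80),(8,255,255)
sp=lambda im,k,b:max(blobs(im,*k,b),key=lambda x:x[1][4])[0]
u=sp(w,G,(250,160,290,200));v=sp(w,Rd,(340,175,380,210)); print(u,v)
cen(wray(u,60,p,rv)[0][:2],wray(v,60,p,rv)[0][:2])
t=cv2.imread('pics/top0.png');s=cv2.imread('pics/scene0.png');w1=cv2.imread('pics/w1.png')
cen(*[ray('top',sp(t,k,(195,115,285,205)),60)[:2] for k in(G,Rd)])
cen(*[ray('scene',sp(s,k,(190,170,280,250)),60)[:2] for k in(G,Rd)])
cen(*[wray(sp(w1,k,(190,0,320,105)),60,[480.3,-329.2,300.6],np.load('w1.npz')['r'])[0][:2] for k in(G,Rd)])
g=cv2.cvtColor(w,cv2.COLOR_BGR2GRAY)[140:195,295:345]; ys,xs=np.nonzero(cv2.morphologyEx((g<115).astype(np.uint8),cv2.MORPH_OPEN,np.ones((5,5)))); print('boss',xs.min()+295,xs.max()+295,ys.min()+140,ys.max()+140)
ctr=[(xs.min()+xs.max())/2+295,(ys.min()+ys.max())/2+140]; print(wray(ctr,64,p,rv))
```

```text
[270.79710145 178.98550725] [359.98924731 193.88172043]
c [ 476.27397166 -168.85976836] yaw -4.225130859688875 r 43.16886388667657
c [ 476.79328306 -167.51581044] yaw -4.997224967650993 r 43.16247067682568
c [ 475.62871865 -169.44177202] yaw -4.190927434827273 r 43.18546278287004
c [ 476.81228984 -169.37368066] yaw -4.162568526302124 r 43.14913241838424
boss 295 339 149 194
[[ 473.59140645 -164.73090558   64.        ]]
```

```bash
python3 -m creep '[[[-0.001,-0.0005,-0.015,0],[-0.001,-0.0005,-0.03,0],[-0.001,-0.0005,-0.036,0],[-0.001,-0.0005,-0.04,0],[-0.001,-0.0005,-0.044,0],[-0.001,-0.0005,-0.047,0],[-0.001,-0.0005,-0.047,0],[-0.001,-0.0005,-0.047,0]]]' && python3 -m creep '[[[0,0,-0.003,0],[0,0,-0.006,0],[0,0,-0.009,0],[0,0,-0.012,0],[0,0,-0.012,0],[0,0,-0.012,0]]]'
```

```text
time: 6.75
ee_pos: [451.5, -114.7, 110.5]
tool_rot: [3.141, 0.069, 0.001]
contact_force: [-1.0, -0.2, -1.4]
width: 22.6
finger_force: 96.7
time: 7.35
ee_pos: [451.7, -114.8, 98.4]
tool_rot: [3.141, 0.069, 0.001]
contact_force: [1.2, -0.1, 2.2]
width: 23.0
finger_force: 96.9
```

Run:
```python
import numpy as np
y=np.radians(105.8); f=lambda p:59.5*np.array([np.cos(y+p),np.sin(y+p)])
for k in range(0,14):
    a=.15+.15*k
    print(round(a,2),' '.join('[%.1f,%.1f]'%tuple(f(a+.025*i)-f(a)) for i in range(1,7)))
```

```text
0.15 [-1.3,-0.6] [-2.7,-1.3] [-4.0,-2.0] [-5.3,-2.7] [-6.6,-3.5] [-7.8,-4.3]
0.3 [-1.2,-0.8] [-2.5,-1.7] [-3.6,-2.6] [-4.8,-3.5] [-6.0,-4.4] [-7.1,-5.4]
0.45 [-1.1,-1.0] [-2.2,-2.0] [-3.2,-3.1] [-4.2,-4.2] [-5.2,-5.3] [-6.2,-6.4]
0.6 [-0.9,-1.2] [-1.8,-2.3] [-2.7,-3.5] [-3.6,-4.8] [-4.4,-6.0] [-5.2,-7.3]
0.75 [-0.8,-1.3] [-1.5,-2.6] [-2.2,-3.9] [-2.8,-5.2] [-3.4,-6.6] [-4.0,-7.9]
0.9 [-0.6,-1.4] [-1.1,-2.8] [-1.6,-4.2] [-2.0,-5.6] [-2.4,-7.0] [-2.8,-8.5]
1.05 [-0.3,-1.4] [-0.6,-2.9] [-0.9,-4.4] [-1.2,-5.8] [-1.3,-7.3] [-1.5,-8.8]
1.2 [-0.1,-1.5] [-0.2,-3.0] [-0.3,-4.5] [-0.3,-5.9] [-0.2,-7.4] [-0.2,-8.9]
1.35 [0.1,-1.5] [0.2,-3.0] [0.4,-4.4] [0.6,-5.9] [0.9,-7.4] [1.2,-8.8]
1.5 [0.3,-1.5] [0.7,-2.9] [1.1,-4.3] [1.5,-5.8] [2.0,-7.2] [2.5,-8.6]
1.65 [0.5,-1.4] [1.1,-2.8] [1.7,-4.1] [2.3,-5.5] [3.0,-6.8] [3.7,-8.1]
1.8 [0.7,-1.3] [1.5,-2.6] [2.3,-3.8] [3.1,-5.1] [4.0,-6.3] [4.9,-7.5]
1.95 [0.9,-1.2] [1.9,-2.3] [2.8,-3.4] [3.9,-4.5] [4.9,-5.6] [5.9,-6.6]
2.1 [1.1,-1.0] [2.2,-2.0] [3.3,-3.0] [4.5,-3.9] [5.7,-4.8] [6.9,-5.7]
```

```bash
python3 -m creep '[[[-0.0013,-0.0006,0,0],[-0.0027,-0.0013,0,0],[-0.004,-0.002,0,0],[-0.0053,-0.0027,0,0],[-0.0066,-0.0035,0,0],[-0.0078,-0.0043,0,0]]]' | egrep 'ee_pos|contact'; python3 -m creep '[[[-0.0012,-0.0008,0,0],[-0.0025,-0.0017,0,0],[-0.0036,-0.0026,0,0],[-0.0048,-0.0035,0,0],[-0.006,-0.0044,0,0],[-0.0071,-0.0054,0,0]]]'| egrep 'ee_pos|contact'
```

```text
ee_pos: [443.5, -119.0, 98.3]
contact_force: [2.7, 2.1, 2.5]
ee_pos: [436.2, -124.5, 98.2]
contact_force: [1.9, 1.8, 3.1]
```

```bash
python3 -m creep '[[[-0.0011,-0.001,0,0],[-0.0022,-0.002,0,0],[-0.0032,-0.0031,0,0],[-0.0042,-0.0042,0,0],[-0.0052,-0.0053,0,0],[-0.0062,-0.0064,0,0]]]' | egrep 'ee_pos|contact'; python3 -m creep '[[[-0.0009,-0.0012,0,0],[-0.0018,-0.0023,0,0],[-0.0027,-0.0035,0,0],[-0.0036,-0.0048,0,0],[-0.0044,-0.006,0,0],[-0.0052,-0.0073,0,0]]]'| egrep 'ee_pos|contact'
```

```text
ee_pos: [430.2, -130.9, 98.3]
contact_force: [1.6, 2.0, 2.7]
ee_pos: [424.7, -138.2, 98.1]
contact_force: [0.3, -0.6, -1.9]
```

```bash
python3 -m creep '[[[0,0,-0.002,0],[0,0,-0.004,0],[0,0,-0.004,0]]]' | egrep 'ee_pos|contact'; python3 -m creep '[[[-0.0008,-0.0013,0,0],[-0.0015,-0.0026,0,0],[-0.0022,-0.0039,0,0],[-0.0022,-0.0039,0,0]]]'| egrep 'ee_pos|contact'
```

```text
ee_pos: [424.9, -138.0, 93.9]
contact_force: [0.5, 0.6, -1.5]
ee_pos: [423.3, -141.0, 94.3]
contact_force: [1.7, 5.4, -3.0]
```

```bash
python3 -m creep '[[[-0.0006,-0.0013,0,0],[-0.0012,-0.0027,0,0],[-0.0018,-0.004,0,0]]]' | egrep 'ee_pos|contact'; python3 -m creep '[[[-0.0006,-0.0014,0,0],[-0.0011,-0.0028,0,0],[-0.0016,-0.0042,0,0],[-0.002,-0.0056,0,0],[-0.0024,-0.007,0,0],[-0.0028,-0.0085,0,0]]]'| egrep 'ee_pos|contact|width'
```

```text
ee_pos: [421.7, -144.6, 94.3]
contact_force: [2.4, 6.2, -2.5]
ee_pos: [419.1, -153.1, 94.3]
contact_force: [2.6, 6.3, -1.8]
width: 22.8
```

```bash
python3 -m creep '[[[-0.0003,-0.0014,0,0],[-0.0006,-0.0029,0,0],[-0.0009,-0.0044,0,0],[-0.0012,-0.0058,0,0],[-0.0013,-0.0073,0,0],[-0.0015,-0.0088,0,0]]]' | egrep 'ee_pos|contact'; python3 -m creep '[[[-0.0001,-0.0015,0,0],[-0.0002,-0.003,0,0],[-0.0003,-0.0045,0,0],[-0.0003,-0.0059,0,0],[-0.0002,-0.0074,0,0],[-0.0002,-0.0089,0,0]]]'| egrep 'ee_pos|contact|width'
```

```text
ee_pos: [417.8, -161.8, 94.3]
contact_force: [3.2, 5.7, -3.3]
ee_pos: [417.5, -170.6, 94.4]
contact_force: [1.4, 6.6, -1.6]
width: 22.9
```

```bash
python3 -m creep '[[[0.0001,-0.0015,0,0],[0.0002,-0.003,0,0],[0.0004,-0.0044,0,0],[0.0006,-0.0059,0,0],[0.0009,-0.0074,0,0],[0.0012,-0.0088,0,0]]]' | egrep 'ee_pos|contact|width'
```

```text
ee_pos: [418.1, -179.3, 94.3]
contact_force: [1.6, 7.0, -0.5]
width: 22.8
```

```bash
python3 -m creep '[[[0.0002,-0.0007,0,0],[0.0003,-0.0015,0,0],[0.0005,-0.0022,0,0],[0.0007,-0.0029,0,0]]]' | egrep 'ee_pos|contact|width';python3 -m creep '[[[0.0001,-0.0005,0,0],[0.0003,-0.001,0,0],[0.0003,-0.001,0,0]]]' | egrep 'ee_pos|contact|width'
```

```text
ee_pos: [418.5, -182.1, 94.2]
contact_force: [1.1, 7.0, -0.5]
width: 23.3
ee_pos: [418.8, -183.3, 94.2]
contact_force: [1.2, 7.3, -0.1]
width: 23.4
```

```bash
for i in 1 2; do python3 -m creep '[[[0.0002,-0.0005,0,0],[0.0004,-0.001,0,0],[0.0004,-0.001,0,0]]]' | egrep 'ee_pos|contact'; done
```

```text
ee_pos: [419.1, -184.2, 94.2]
contact_force: [0.5, 6.6, 0.2]
ee_pos: [419.5, -185.2, 94.2]
contact_force: [0.3, 7.1, 0.1]
```

```bash
for i in 1 2; do python3 -m creep '[[[0.0002,-0.0005,0,0],[0.0003,-0.001,0,0],[0.0003,-0.001,0,0]]]' | egrep 'ee_pos|contact'; done
```

```text
ee_pos: [419.6, -186.2, 94.2]
contact_force: [-0.0, 5.2, -0.4]
ee_pos: [419.8, -186.9, 94.1]
contact_force: [-0.9, 7.6, 0.8]
```

```bash
python3 -m creep '[[[0.0002,-0.0004,0,0],[0.0003,-0.0008,0,0],[0.0003,-0.0008,0,0]]]' | egrep 'ee_pos|contact'
```

```text
ee_pos: [419.9, -187.0, 94.0]
contact_force: [-0.1, 9.5, 0.9]
```

```bash
python3 -m creep '[[[0.0002,-0.0004,0,0],[0.0003,-0.0008,0,0],[0.0003,-0.0008,0,0]]]' | egrep 'ee_pos|contact';python3 -m creep '[[[0.0001,-0.0004,0,0],[0.0001,-0.0004,0,0],[0.0001,-0.0004,0,0]]]' | egrep 'ee_pos|contact'
```

```text
ee_pos: [419.9, -187.3, 93.9]
contact_force: [0.0, 10.0, -0.1]
ee_pos: [419.8, -187.3, 93.8]
contact_force: [-1.3, 11.9, 0.9]
```

```bash
python3 -m creep '[[[0.0002,-0.0004,0,0],[0.0003,-0.0008,0,0],[0.0004,-0.0012,0,0],[0.0004,-0.0012,0,0]]]' | egrep 'ee_pos|contact|width'
```

```text
ee_pos: [419.9, -187.7, 93.7]
contact_force: [-1.1, 13.9, 0.4]
width: 22.6
```

```bash
python3 -m creep '[[[-0.0006,0.0019,0,0],[-0.0012,0.0038,0,0],[-0.0015,0.0047,0,0],[-0.0015,0.0047,0,0]]]' | egrep 'ee_pos|contact|rot';python3 -m creep '[[[0,0,0.005,0],[0,0,0.015,0],[0,0,0.03,0],[0,0,0.05,0],[0,0,0.063,0],[0,0,0.063,0]]]' | egrep 'ee_pos|contact|width|rot'
python3 - <<'E'
from h import *
w=snapshot('wrist'); cv2.imwrite('pics/w5.png',w); s=status.sense(); print(s['time'],s['joints'])
z=np.zeros(3)
g=cv2.inRange(w[255:300,235:280],(180,180,180),(255,255,255)); n,l,st,c=cv2.connectedComponentsWithStats(g); i=1+st[1:,4].argmax(); u=c[i]+[235,255]; print(u,st[i],wray(u,-38,z,z))
E
```

```text
ee_pos: [419.4, -186.8, 94.1]
tool_rot: [-3.14, -0.069, 0.001]
contact_force: [0.0, 5.2, -2.3]
ee_pos: [421.4, -189.0, 159.9]
tool_rot: [3.138, 0.067, 0.008]
contact_force: [0.3, 0.1, -1.2]
width: 23.1
17.4 [ 0.54384555  0.34077705 -0.2356866   2.02405193  0.11214375  0.7846375
 -1.28615512]Traceback (most recent call last):
  File "<stdin>", line 4, in <module>
ValueError: attempt to get argmax of an empty sequence
```

View pics/w5.png

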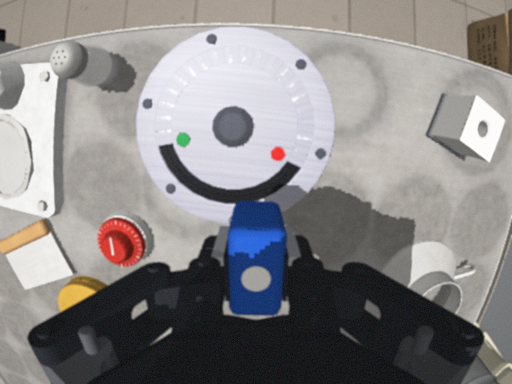

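The key is unchanged in the hand (dot at (256,279)), and the pin is clear of the slot. Next I'll carry it back over the stand.

```bash
python3 -m creep '[[[0.005,-0.012,0,8],[0.012,-0.035,0,16],[0.02,-0.06,0,24],[0.028,-0.085,0,32],[0.036,-0.11,0,40],[0.044,-0.135,0,48],[0.052,-0.16,0,56],[0.06,-0.185,0,64],[0.069,-0.208,0,72],[0.0776,-0.2278,0,79],[0.0776,-0.2278,0,79],[0.0776,-0.2278,0,79]]]'
python3 - <<'E'
from h import *
P=[]
for i in range(8):
    w=snapshot('wrist'); s=status.sense(); P.append(np.r_[s['ee_pos'],s['contact_force']])
P=np.array(P);print(P.mean(0).round(2),P.std(0).round(2),s['tool_rot'],s['joints'])
cv2.imwrite('pics/w6.png',w)
a=cv2.imread('pics/w3.png'); d=np.hstack([x[130:330,190:320] for x in(a,w)]); cv2.imwrite('pics/cmp.png',cv2.resize(d,None,fx=3,fy=3))
E
```

```text
time: 18.6
ee_pos: [496.8, -415.4, 156.0]
tool_rot: [-2.381, -2.046, -0.0]
contact_force: [0.6, 0.5, -1.4]
width: 22.9
finger_force: 98.4
[ 4.9730e+02 -4.1445e+02  1.5724e+02 -2.3000e-01 -7.0000e-02 -1.3700e+00] [0.18 0.22 0.39 0.48 0.38 0.82] [ 2.37920784e+00  2.05109506e+00 -3.43582693e-04] [ 0.97890034  0.6440138  -0.56058061  1.53571042  0.37286939  1.06980914
  0.18015615]
```

View pics/cmp.png

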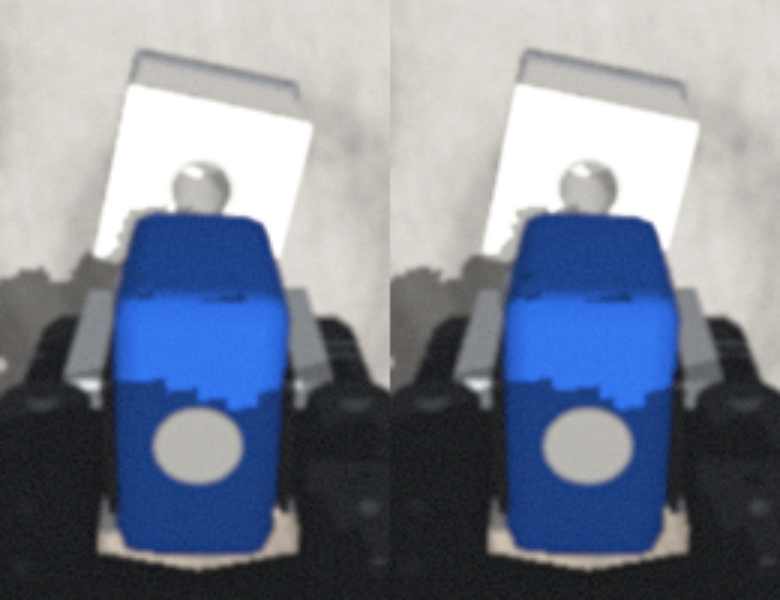

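The before (left) and after (right) views match: same stand hole position and same key pose in the hand. Descending.

```bash
python3 -m creep '[[[0,0,-0.015,0],[0,0,-0.03,0],[0,0,-0.042,0],[0,0,-0.054,0],[0,0,-0.064,0],[0,0,-0.071,0],[0,0,-0.075,0],[0,0,-0.078,0],[0,0,-0.078,0]]]' | egrep 'ee_pos|contact'; python3 -m creep '[[[0,0,-0.001,0],[0,0,-0.002,0],[0,0,-0.003,0],[0,0,-0.003,0],[0,0,-0.003,0]]]' | egrep 'ee_pos|contact'
```

```text
ee_pos: [497.4, -415.2, 79.2]
contact_force: [-0.3, -0.2, -1.6]
ee_pos: [497.7, -415.4, 78.2]
contact_force: [-3.3, 1.3, 9.6]
```

```bash
python3 -m creep '[[[0,0,0.001,0],[0,0,0.001,0],[0,0,0.001,0]]]' 0 20 | egrep 'ee_pos|contact'; python3 -m creep '[[[0,0,0.001,0],[0,0,0.001,0],[0,0,0.001,0],[0,0,0.001,0],[0,0,0.001,0],[0,0,0.001,0],[0,0,0.001,0],[0,0,0.001,0]]]' 1 20; python3 -m creep '[[[0,0,0.01,0],[0,0,0.03,0],[0,0,0.055,0],[0,0,0.08,0],[0,0,0.105,0],[0,0,0.105,0],[0,0,0.105,0]]]'
python3 - <<'E'
from h import *
w=snapshot('wrist'); t=snapshot('top'); s=snapshot('scene'); st=status.sense(); print(st['time'],st['contact_force'])
cv2.imwrite('pics/w7.png',w); cv2.imwrite('pics/s7.png',s)
s0=cv2.imread('pics/scene0.png')
cv2.imwrite('pics/cmp7.png',np.hstack([cv2.resize(x[112:180,240:310],None,fx=5,fy=5,interpolation=cv2.INTER_CUBIC) for x in(s0,s)]))
u=wproj(box(497.4,-415.2,-.15,24,44,73,115),[497.4,-415.2,181],st['tool_rot']);x0,y0=np.int32(u.min(0)-12); x1,y1=np.int32(u.max(0)+12)
E
```

```text
ee_pos: [497.7, -415.4, 78.2]
contact_force: [-2.4, 1.0, 6.9]
time: 21.5
ee_pos: [497.4, -415.2, 78.2]
tool_rot: [-2.38, -2.051, 0.0]
contact_force: [1.0, -0.5, -0.2]
width: 85.6
finger_force: 0.0
time: 22.2
ee_pos: [497.6, -415.4, 184.4]
tool_rot: [2.379, 2.05, 0.0]
contact_force: [-1.0, 0.3, -0.6]
width: 85.1
finger_force: 0.0
22.35 [-0.11288395  0.25080768 -0.11666097]
```

View pics/cmp7.png

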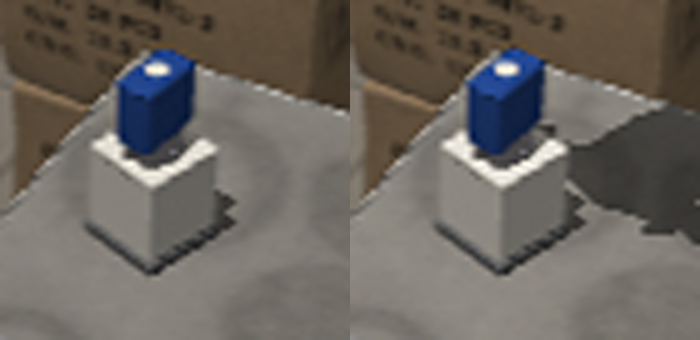

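The key stands upright and fully home, at the same place and height as at the start, and the gripper is clear above it. I'm handing in.

```bash
python3 -c "
from cell import job
print(job.close_job())"
```

```text
the job is handed in; nothing more can be done
None
```

The job is handed in at 22 s of the 72 s: the pin found the drive hole, the disc turned about 0.8 rad to its stop at about 14 N, and the key is back upright and home in its stand, released; the arm came near neither cup nor mill.

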